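# Hang the inspection lamp on the balanced arm

## Task

Set up the inspection lamp at the signing table: lift it out of its foam-lined case and set it down upright on the grey desk pad, let go, then take it by its housing and hang its bail in the hook of the spring-balanced arm. The arm sinks under the lamp: keep hold and go down with it until the hook carries the lamp and the arm has stopped sinking, and only then let go, leaving the lamp hanging level and still. Do not disturb the other things on the table.

Things in the scene. Friction and masses are not known exactly. Their poses are not given: they have to be found in the camera images.
- lamp: Ultraviolet inspection lamp: black plastic box housing 160 x 56 x 50 mm (its x, y, z) with grey end caps, 0.27 to 0.39 kg, centre of mass on its vertical centre line, a rigid steel bail (8 mm round bar) standing on the middle of the top. Origin: centre of the underside; z up. Its ends are alike: it may hang either way round. It starts upright in the case.
- lamp_center (a point): Centre of the lamp's housing, 25 mm above its underside, axes as the lamp: x along its length.
- bail_top (a point): Centre of the bail's bar at the top of its arch, 110 mm above the lamp's underside, over the lamp's middle; axes as the lamp. The bail stands in the lamp's y-z plane: the bar runs along y here, dips 4 mm to 13 mm either side and 14 mm to its legs at y = -22 and +22 mm, which go straight down to the housing.
- case_top (a point): Centre of the open top of the lamp's hard black case, 224 x 124 x 56 mm (x, y, z), fixed. Its foam bed is 172 x 68 mm, floor 6 mm above the table, so the housing lies flush with the rim, 6 mm free all round: no room for fingers beside it, only the bail stands clear. Its lid is off.
- pad_top (a point): Centre of the top of the thin grey desk pad in front of the robot, 220 x 260 mm (x, y), 3 mm thick, fixed, clear of other things.
- hook_seat (a point): Where the centre of the bail's bar rests in the arm's steel J-hook (7 mm wire); moves with the arm, about 234 mm above the table unloaded. z stays up; x points along the boom from hook to column: the hook opens to -x, the robot's side. Shank at x = +18 mm. The bar goes in level from -x, over the tip and under the head, centre 24 to 42 mm above this point, then down.
- hook_tip (a point): Centre of the end of the hook's upturned tip, 23 mm to -x of the seat and 16 mm above it.
- head_under (a point): Underside of the arm's steel head, straight above the seat by 46 mm; the head is 28 mm wide (y), reaches from x = -20 to +28 mm and 70 mm up, and the boom goes on from it to +x: no room for a gripper over the bail. The fixed 25 mm column, on a round foot 156 mm across, stands 290 mm behind it (+x).
- boom_head (a joint): Tilt of the spring-balanced boom (read at its head), rad: 0 unloaded at its upper stop, growing as the hook sinks (1 rad = 290 mm at the hook), lower stop 0.36. The hook takes about 0.3 N to leave the stop, then sinks 17 mm per newton: 38 to 60 mm (0.13 to 0.21 rad) under the lamp alone, settling in about 1 s. The boom also swivels stiffly about its column (3.5 N at the hook) and stays.
- tray: Grey letter tray with prints, 235 x 170 x 50 mm, fixed, on the other side of the pad from the case. Origin: centre of its underside.
- marker_jar: Bystander: glass jar 78 mm across, full of silver markers, 145 mm high over all. Origin: centre of its underside.
- marker: Bystander: silver marker lying on the table, 133 mm long along its x, 13 mm thick. Origin: below its middle.
- sticker_roll: Bystander: roll of white stickers, 68 mm across, 30 mm high. Origin: centre of its underside.
- card_box: Bystander: grey-and-white card box 100 x 72 x 48 mm. Origin: centre of its underside.
- clog_a_toe (a point): Bystander: toe of a black plastic clog, about 280 mm long along its x, 105 wide, 97 high; this point is 90 mm from its middle towards the toe (+x), 50 mm up.
- clog_b_toe (a point): Bystander: the same point of another such clog.
Mind the look-alikes: they are no part of the job. What is shaped like the lamp but red is not meant.

How it is judged (in metres and radians):
On the way, in this order (a step that is already met when the one before it is completed fails the run):
1. the lamp stands upright and still on the desk pad, let go (x of lamp_center in the frame of pad_top between -0.1 and 0.1 m and y of lamp_center in the frame of pad_top between -0.12 and 0.12 m and height (world z) of lamp_center below 0.034 m and angle between lamp_center's own z axis and vertical below 0.1 rad and linear speed of lamp below 0.03 m/s and contact force between the fingers and lamp below 0.05 N), for 0.2 s.
2. the lamp, still held by its housing (lamp_c0), has its bail in the hook, and the arm has sunk under it (by 0.10 rad or more) and stopped (distance between bail_top and hook_seat below 0.02 m and value of joint boom_head above 0.1 rad and velocity of joint boom_head between -0.1 and 0.1 rad/s and contact force between the fingers and lamp_c0 above 0.5 N), for 0.3 s.
At the end, for the whole second after the job is handed in: the lamp hangs by its bail in the hook (bail's top within 16 mm of the seat), level within 0.2 rad and still (under 0.06 m/s and 0.6 rad/s), let go, with the arm sunk by at least 0.10 rad and at rest (under 0.1 rad/s) (distance between bail_top and hook_seat below 0.016 m and value of joint boom_head above 0.1 rad and velocity of joint boom_head between -0.1 and 0.1 rad/s and angle between lamp_center's own z axis and vertical below 0.2 rad and linear speed of lamp below 0.06 m/s and angular speed of lamp below 0.6 rad/s and contact force between the fingers and lamp below 0.05 N); the robot touches nothing.
It fails at once if the lamp is let go on the hook while the arm is still moving faster than 0.3 rad/s (90 mm/s at the hook) (distance between bail_top and hook_seat below 0.03 m and contact force between the fingers and lamp below 0.05 N and (velocity of joint boom_head above 0.3 rad/s or velocity of joint boom_head below -0.3 rad/s)).
It fails at once if the arm is pressed down to its lower stop (value of joint boom_head above 0.345 rad).
It fails at once if a bystander (jar, marker, sticker roll, card box or clog) is moved by more than 30 mm (distance of any of marker_jar, marker, sticker_roll, card_box, clog_a_toe, clog_b_toe from where it was at the start of the episode above 0.03 m).
It also fails if it takes over 72 s, if anything falls off the work surface, if the arm or the gripper's body presses on something with over 40 N, if the wrist force passes 120 N, or if a joint passes its speed limit or range.

## Robot

A 6-joint arm with a two-finger parallel gripper is mounted at the origin on the work surface. World frame = base frame: x ahead of the robot, y to its left, z up, the work surface at z = 0. Lengths are in mm, angles in rad, forces in N, time in s.
With the tool pointing down it reaches from about 350 to 925 mm from the base axis. Payload 6.4 kg.
Tool frame: the origin (TCP) lies on the centre line of the jaws, within the pads' length; the fingertips stand 25 mm ahead of it and the grasp point (between the pads) lies 6 mm ahead of it (ctrl.tips_ahead is the z of the fingertips in the tool frame, in mm); z points along the fingers, y is the line along which they close (so a half turn about z gives the same grasp; the last joint's range is limited). The gripper opens to 94 mm and grips with 3 to 60 N. Pads are 16 mm wide; open, the fingers measure 119 mm over their backs; the gripper's body (75 mm by 177 mm) begins 78 mm behind the grasp point.
Start: joints at [1.061, 0.245, 1.558, -0, 1.339, -0.174], TCP at [214.188, 613.708, 230.455] pointing down, gripper open.
Joint ranges: [-3.13, 3.13], [-1.02, 2.26], [0.13, 2.54], [-0.95, 4.09], [0.21, 2.88], [-2.74, 2.74]. Speed limits (rad/s): [2.57, 2.57, 3.14, 3.14, 3.14, 3.14].

## Interface

Orientations are given as a unit quaternion [w, x, y, z].
In Python, from station import ctrl gives the robot as it stands.
- The arm moves only by the shell command python3 -m handwheel 'ROWS' [FORCE]. ROWS is JSON, a list of rows, each a list of 3 entries, a list of its own where there are three numbers: the turn, a rotation vector about the tool's x, y, z in rad, then the shift along the tool's x, y, z in cm, then the finger opening in cm, from 0 to 9.4. In form: [[[rx, ry, rz], [tx, ty, tz], jaw], ...]. A call has 1 to 8 rows; each row is the pose to reach, as a shift and turn from the pose commanded when the call began, along the tool's axes at that moment; what a row does not reach only later rows make up. A row lasts 1/8 s, in which the tool goes at most 62.5 mm and 10.7 degrees, less where a joint would pass 70% of its speed; a pose out of reach is approached as far as the arm can. A call with a gripper value outside its range is refused whole. The fingers move at their own pace and stop on an object; FORCE is the grip in N (left out, the last holds). Time passes only in rows, so rows that repeat a pose let the fingers close. It gives the time, the measured TCP pose, the force, the opening and the grip force at its end, in the units of the state.
- ctrl.sense(): the state, without advancing time (a new reading comes with each control period).
- ctrl.get_image(name): name is "side" or "top"; returns a dict with "img" (420x560x3 uint8, red, green, blue), "fx", "fy", "cx", "cy" (pixels), "k1" (the pictures are not rectified: a ray, as slopes to the right and down, at radius r is drawn at 1 + k1 r^2 times it, then the intrinsics apply), "R" (3x3) and "t" (3): a world point X has camera coordinates R X + t. Camera axes: x right, y down, z forward; pixel columns grow to the right and rows downward; lengths in mm; the calibration is good to about 2 mm. A picture is of the moment at which its call begins. There is no depth.
- ctrl.sign_off(): hands the job in; it is judged then, once.
The state is a dict: "t": time; "joint_pos": joint angles; "qd": joint speeds; "effort": joint torques, N m; "tcp_pos": TCP position; "orientation": TCP orientation; "ft_force": force on the tool from outside, world axes, zero at the start; "wrist_torque": the same for the moment, N m; "opening": finger opening in mm; "grasp_force": force on a finger pad.
Only numpy, scipy, OpenCV 4.12 (cv2) and the standard library are available. Lean on these libraries where they do the work, as an engineer would, in place of code of your own. Each camera call takes 0.05 s, during which the arm holds its last target. There are 200 camera calls.

## Working session

There is one attempt and no reset: what is moved stays moved. The work goes in short steps, Python scripts to look and compute and a shell command to move; the robot and the scene stay as the last step left them, time stands still between calls to the robot, and variables do not carry over. Pictures are saved under pics/ and viewed, at most 10 in all, crops included, and the job is handed in when it is done.

```bash
ls; mkdir -p pics
python3 - <<'E'
from station import ctrl
import cv2
for n in ("side","top"):
    d=ctrl.get_image(n); cv2.imwrite(f"pics/{n}0.png",d["img"][:,:,::-1])
    print(n,d["fx"],d["cx"],d["cy"],d["k1"],d["R"],d["t"])
print(ctrl.sense())
E
```

```text
pics
side 490.04329517013446 279.4534438965358 202.9828570800525 0.0347970099569959 [[ 0.99508729 -0.09780207 -0.01536367]
 [-0.07147053 -0.60227831 -0.79508038]
 [ 0.0685073   0.79227242 -0.60630945]] [-483.79096886  180.17079299 1487.16435597]
top 504.79053935663836 276.3014119583601 213.8830155809151 -0.14782295783002383 [[ 0.0266979  -0.99955016  0.01366384]
 [-0.9857887  -0.02859324 -0.1655387 ]
 [ 0.16585493 -0.00905012 -0.98610863]] [ -25.84427271  495.51265048 1657.60250173]
{'t': 0.1, 'joint_pos': array([ 1.06088890e+00,  2.45736589e-01,  1.55885657e+00, -4.27344369e-06,
        1.33868887e+00, -1.74077127e-01]), 'qd': array([-0.00078813, -0.00081257, -0.00421796,  0.00060512, -0.00059331,
       -0.00131055]), 'effort': array([-1.38982705e-03, -4.16913450e+01, -3.15525877e+01,  6.86251000e-02,
        3.09656002e-02, -6.60409046e-05]), 'tcp_pos': array([213.95162472, 613.26754734, 229.47950752]), 'orientation': array([-2.81319881e-04,  1.67126640e-01,  9.85935075e-01, -7.96467958e-04]), 'ft_force': array([-0.11703871, -1.00529776, -0.15948869]), 'wrist_torque': array([ 0.00086294, -0.04744354, -0.01992216]), 'grasp_force': 0.0, 'opening': 94.13007805688522}
```

View pics/side0.png

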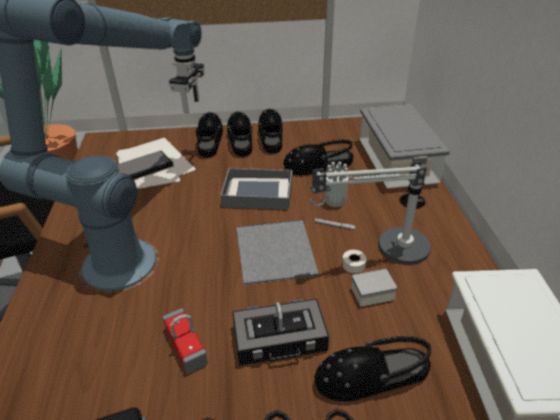

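View pics/top0.png

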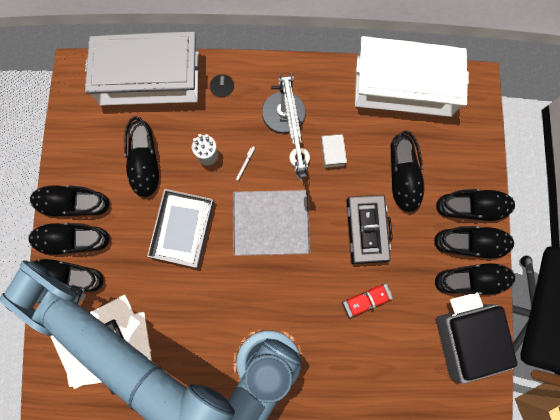

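Side view: the lamp with its bail is in the case at about (280,322), pad at (275,250), hook at about (318,195). Top view: case at (370,230), pad at (271,222), arm head at about (302,168).

Candidates for the lamp: the black box in the case at top (370,230) / side (280,322), and the red one at top (367,300) / side (185,340). The red one is ruled out by the description, so I choose the black one in the case. One composite crop checks this.

```bash
cat > h.py <<'E'
import numpy as np, cv2
from station import ctrl
def cam(n):
    d=ctrl.get_image(n); d["img"]=np.ascontiguousarray(d["img"][:,:,::-1]); return d
def K(d): return np.array([[d["fx"],0,d["cx"]],[0,d["fy"],d["cy"]],[0,0,1.]])
def D(d): return np.array([d["k1"],0,0,0.])
def proj(d,X):
    return cv2.projectPoints(np.float64(X).reshape(-1,3),cv2.Rodrigues(np.float64(d["R"]))[0],np.float64(d["t"]),K(d),D(d))[0].reshape(-1,2)
def ray(d,p):
    u=cv2.undistortPoints(np.float64(p).reshape(-1,1,2),K(d),D(d)).reshape(-1,2)
    R=np.array(d["R"]); return -R.T@np.array(d["t"]), np.c_[u,np.ones(len(u))]@R
def plane(d,p,z):
    c,v=ray(d,p); return c+v*((z-c[2])/v[:,2])[:,None]
def tri(d1,p1,d2,p2):
    P=[]
    for d,p in((d1,p1),(d2,p2)):
        c,v=ray(d,p); P.append((c,v[0]/np.linalg.norm(v[0])))
    (a,u),(b,w)=P; s=np.linalg.lstsq(np.c_[u,-w],b-a,rcond=None)[0]
    x,y=a+s[0]*u,b+s[1]*w; return (x+y)/2,np.linalg.norm(x-y)
def crop(d,x,y,w,h,s): return cv2.resize(d["img"][y:y+h,x:x+w],None,fx=s,fy=s,interpolation=cv2.INTER_CUBIC)
E
python3 - <<'E'
from h import *
s,t=cam("side"),cam("top")
# side case, side hook, top case, top hook: each 400x300
a=np.vstack([np.hstack([crop(s,225,285,110,82,3.636)[:298,:400],crop(s,295,150,80,60,5)[:298]]),
 np.hstack([crop(t,330,185,80,60,5)[:298],crop(t,265,145,80,60,5)[:298]])])
cv2.imwrite("pics/c1.png",a); print(a.shape)
E
```

```text
(596, 800, 3)
```

View pics/c1.png

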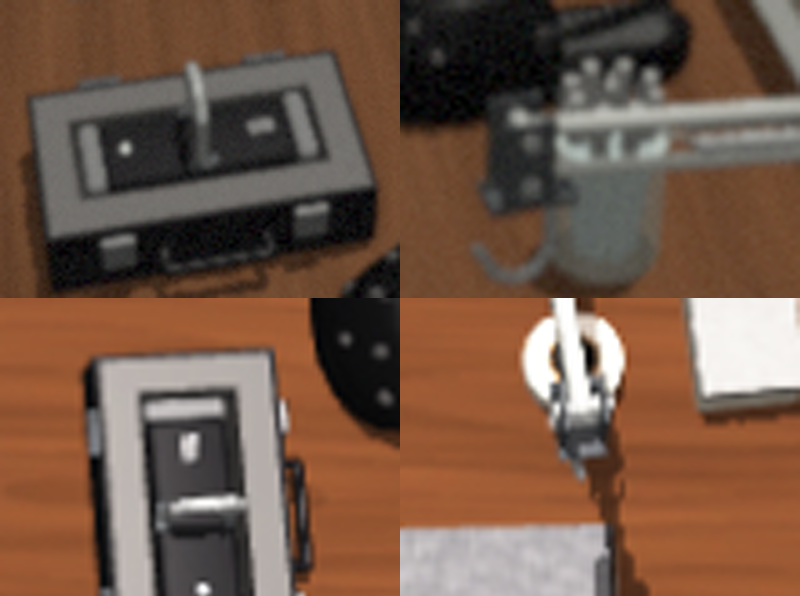

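The crop shows the black lamp with grey end caps and its bail standing in the open case, so the choice is confirmed. The hook opens to the left in the side view, with its tip at about (310,200). In the top view the tip is at about (301,179).

Run:
```python
from h import *
np.set_printoptions(precision=1,suppress=True)
s,t=cam("side"),cam("top")
S=lambda x,y:(225+x/3.636,285+y/3.636); H=lambda x,y:(295+(x-400)/5,150+y/5)
T=lambda x,y:(330+x/5,185+(y-298)/5); G=lambda x,y:(265+(x-400)/5,145+(y-298)/5)
r=plane(s,[S(30,97),S(333,55),S(374,188),S(48,238)],56); print("rim side",r[:,:2].tolist(),r.mean(0))
print(np.linalg.norm(r-np.roll(r,-1,0),axis=1))
print("rim top",plane(t,[T(97,357),T(272,352)],56))
e=plane(s,[S(93,158),S(302,125)],56); v=e[1]-e[0]; print("caps",e,e.mean(0),np.linalg.norm(v),np.arctan2(v[1],v[0]))
e=plane(t,[T(185,409)],56); print("cap top far",e)
print("bail top z116: side",plane(s,[S(193,67)],116),"top",plane(t,[T(203,507)],116), tri(s,S(193,67),t,T(203,507)))
print("tip",tri(s,H(476,250),t,G(580,470)))
print("tip side at 250",plane(s,[H(476,250)],250),"seatwire side z226.5",plane(s,[H(512,280)],226.5))
print("head low-left z280", plane(s,[H(485,205)],280))
# column foot, tray etc.
hsv=cv2.cvtColor(t["img"],cv2.COLOR_BGR2HSV)
m=(cv2.inRange(hsv,(0,0,60),(180,50,230)))
m[:, :215]=0;m[:,325:]=0;m[:185]=0;m[262:]=0
c=max(cv2.findContours(m,0,2)[0],key=cv2.contourArea); b=cv2.boxPoints(cv2.minAreaRect(c)); p=plane(t,b,3)
print("pad",p,p.mean(0),np.linalg.norm(p-np.roll(p,-1,0),axis=1))
print("foot top",plane(t,[(285,112)],15),"side",plane(s,[(405,243)],15), "stud",plane(s,[(405,240)],15))
```

```text
rim side [[340.9446781520517, -277.2119909509737], [558.7758976430081, -262.80708389303106], [567.5592928940989, -380.1393134547783], [350.0375142603937, -395.7860064772012]] [ 454.3 -329.    56. ]
[218.3 117.7 218.1 118.9]
rim top [[ 559.2 -256.9   56. ]
 [ 566.4 -376.7   56. ]]
caps [[ 382.4 -335.    56. ]
 [ 527.5 -322.9   56. ]] [ 455.  -328.9   56. ] 145.63182920021652 0.08362314018597072
cap top far [[ 525.3 -316.8   56. ]]
bail top z116: side [[ 453.6 -315.   116. ]] top [[ 450.1 -316.8  116. ]] (array([ 451.7, -316.4,  117.2]), np.float64(3.6562357302679915))
tip (array([566.3, -81.2, 247.8]), np.float64(3.3221675898018908))
tip side at 250 [[564.1 -84.6 250. ]] seatwire side z226.5 [[584.6 -82.8 226.5]]
head low-left z280 [[568.1 -85.6 280. ]]
pad [[ 576.9  142.8    3. ]
 [ 590.4 -119.8    3. ]
 [ 369.7 -128.1    3. ]
 [ 356.9  129.2    3. ]] [473.5   6.    3. ] [262.9 220.9 257.6 220.4]
foot top [[869.3 -33.4  15. ]] side [[872.6 -29.1  15. ]] stud [[876.7 -15.6  15. ]]
```

```bash
cat >> h.py <<'E'
from scipy.spatial.transform import Rotation as Ro
def pose():
    q=ctrl.sense(); o=q["orientation"]; return np.array(q["tcp_pos"]),Ro.from_quat([o[1],o[2],o[3],o[0]]),q
def want(yaw,tilt):
    "tool for an object of x heading yaw: tool y along object y, z down tilted to +x by tilt"
    return Ro.from_euler("z",yaw)*Ro.from_matrix(np.array([[-1,0,0],[0,1,0],[0,0,-1.]]).T)*Ro.from_euler("y",-tilt)
def go(p,yaw,tilt,ahead=0):
    "rows' turn and shift (cm) to bring the point `ahead` mm ahead of the TCP to p"
    x,R,q=pose(); W=want(yaw,tilt); tgt=np.array(p)-W.apply([0,0,ahead])
    print("turn",(R.inv()*W).as_rotvec().round(3).tolist(),"shift cm",(R.inv().apply(tgt-x)/10).round(2).tolist(),"tcp goal",tgt.round(1))
def st():
    x,R,q=pose(); m=R.as_matrix(); print("t",round(q["t"],2),"tcp",x.round(1),"z",m[:,2].round(3),"y",m[:,1].round(3),"F",np.round(q["ft_force"],2),"T",np.round(q["wrist_torque"],2),"op",round(q["opening"],1),"grip",round(q["grasp_force"],1))
E
python3 -c "
from h import *
go([452,-321,230],0.07,0); go([452,-321,86],0.07,0,6)"
```

```text
turn [-0.001, -0.0, -0.406] shift cm [-53.26, -80.39, 0.05] tcp goal [ 452. -321.  230.]
turn [-0.001, -0.0, -0.406] shift cm [-53.26, -80.39, 13.85] tcp goal [ 452. -321.   92.]
```

```bash
python3 -m handwheel '[[[0,0,-0.05],[-5,-7,0],7.5],[[0,0,-0.1],[-8,-12,0],7.5],[[0,0,-0.15],[-12,-18,0],7.5],[[0,0,-0.2],[-15,-23,0],7.5],[[0,0,-0.25],[-19,-28,0],7.5],[[0,0,-0.3],[-22,-33,0],7.5],[[0,0,-0.35],[-25,-38,0],7.5],[[0,0,-0.406],[-28,-43,0],7.5]]'; python3 -c "
from h import *
st();go([452,-321,230],0.07,0)"
```

```text
t: 1.3
tcp_pos: [334.2, 126.8, 230.7]
orientation: [0.001, -0.036, 0.999, -0.0]
ft_force: [0.3, 0.2, -0.4]
opening: 75.0
grasp_force: 0.0
t 1.3 tcp [334.2 126.8 230.7] z [ 0.002  0.    -1.   ] y [-0.073  0.997 -0.   ] F [ 0.28  0.19 -0.41] T [ 0.02 -0.04  0.01] op 75.0 grip 0.0
turn [-0.0, 0.002, 0.003] shift cm [-8.5, -45.52, 0.09] tcp goal [ 452. -321.  230.]
```

```bash
python3 -m handwheel '[[[0,0,0],[-1,-6,0],7.5],[[0,0,0],[-2.2,-12,0],7.5],[[0,0,0],[-3.4,-18,0],7.5],[[0,0,0],[-4.5,-24,0],7.5],[[0,0,0],[-5.6,-30,0],7.5],[[0,0,0],[-6.7,-36,0],7.5],[[0,0,0],[-7.8,-42,0],7.5],[[0,0,0],[-8.5,-45.5,0],7.5]]'
python3 - <<'E'
from h import *
st();go([452,-321,86],0.07,0,6)
s,t=cam("side"),cam("top")
a=np.hstack([crop(s,200,230,160,150,2.5),crop(t,320,170,110,110,3.4)[:375]])
cv2.imwrite("pics/c2.png",a);print(a.shape)
E
```

```text
t: 2.3
tcp_pos: [450.9, -322.1, 230.3]
orientation: [-0.0, -0.034, 0.999, -0.0]
ft_force: [0.3, 0.0, -0.4]
opening: 74.3
grasp_force: 0.0
t 2.3 tcp [ 450.9 -322.1  230.3] z [-0. -0. -1.] y [-0.068  0.998 -0.   ] F [ 0.33  0.   -0.44] T [-0.01  0.04  0.01] op 74.3 grip 0.0
turn [-0.0, -0.0, -0.002] shift cm [-0.12, 0.1, 13.83] tcp goal [ 452. -321.   92.]Traceback (most recent call last):
  File "<stdin>", line 4, in <module>
    return _nx.concatenate(arrs, 1, dtype=dtype, casting=casting)
           ~~~~~~~~~~~~~~~^^^^^^^^^^^^^^^^^^^^^^^^^^^^^^^^^^^^^^^
ValueError: all the input array dimensions except for the concatenation axis must match exactly, but along dimension 0, the array at index 0 has size 375 and the array at index 1 has size 374
```

```bash
python3 -m handwheel '[[[0,0,0],[-0.1,0.1,4],7.5],[[0,0,0],[-0.1,0.1,7.5],7.5],[[0,0,0],[-0.1,0.1,7.5],7.5]]'
python3 - <<'E'
from h import *
st();go([452,-321,86],0.07,0,6)
s=cam("side")
cv2.imwrite("pics/c2.png",crop(s,210,230,140,120,5))
E
```

```text
t: 2.78
tcp_pos: [450.1, -315.8, 152.6]
orientation: [-0.002, -0.035, 0.999, 0.003]
ft_force: [0.0, -0.4, 0.4]
opening: 74.8
grasp_force: 0.0
t 2.77 tcp [ 450.1 -315.8  152.6] z [-0.004  0.005 -1.   ] y [-0.071  0.997  0.005] F [ 0.01 -0.4   0.4 ] T [ 0.02 -0.04  0.  ] op 74.8 grip 0.0
turn [0.005, -0.004, 0.001] shift cm [-0.17, -0.57, 6.06] tcp goal [ 452. -321.   92.]
```

View pics/c2.png

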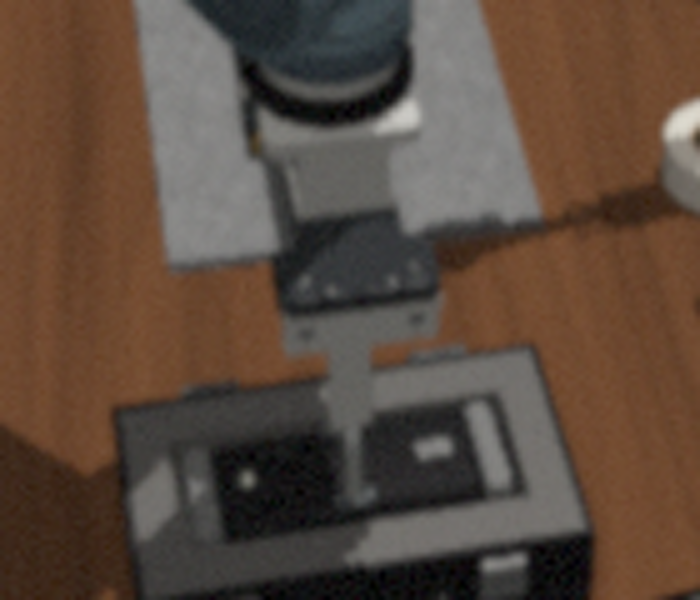

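The gripper stands over the lamp. The near finger covers the bail, and the bail's leg foot at crop (355,485) is in line below the finger. Next I descend and settle.

```bash
python3 -m handwheel '[[[0,0,0],[0,0,2],7.5],[[0,0,0],[0,0,4],7.5],[[0,0,0],[0,0,6],7.5],[[0,0,0],[0,0,6.2],7.5],[[0,0,0],[0,0,6.2],7.5],[[0,0,0],[0,0,6.2],7.5]]'; python3 -c "
from h import *
st();go([452,-321,86],0.07,0,6)"
```

```text
t: 3.58
tcp_pos: [452.5, -318.9, 95.1]
orientation: [0.001, -0.035, 0.999, -0.001]
ft_force: [-0.0, -0.2, 0.1]
opening: 74.9
grasp_force: 0.0
t 3.58 tcp [ 452.5 -318.9   95.1] z [ 0.002 -0.002 -1.   ] y [-0.07   0.998 -0.002] F [-0.   -0.21  0.13] T [ 0.   -0.03 -0.01] op 74.9 grip 0.0
turn [-0.002, 0.002, 0.0] shift cm [0.06, -0.2, 0.31] tcp goal [ 452. -321.   92.]
```

```bash
python3 -m handwheel '[[[0,0,0],[0,-0.2,0.3],6.5],[[0,0,0],[0,-0.2,0.3],5.5],[[0,0,0],[0,-0.2,0.3],4.5],[[0,0,0],[0,-0.2,0.3],4.5],[[0,0,0],[0,-0.2,0.3],4.5],[[0,0,0],[0,-0.2,0.3],4.5]]' 25; python3 -m handwheel '[[[0,0,0],[0,0,-0.5],4.5],[[0,0,0],[0,0,-1],4.5],[[0,0,0],[0,0,-2],4.5],[[0,0,0],[0,0,-4],4.5],[[0,0,0],[0,0,-7],4.5],[[0,0,0],[0,0,-9],4.5],[[0,0,0],[0,0,-9],4.5]]'
python3 - <<'E'
from h import *
st(); go([470,25,215],0.15,0)
s=cam("side")
cv2.imwrite("pics/c3.png",crop(s,200,210,160,130,4.5))
E
```

```text
t: 4.32
tcp_pos: [452.1, -320.7, 90.8]
orientation: [0.0, -0.035, 0.999, -0.001]
ft_force: [0.4, -3.0, 1.0]
opening: 51.3
grasp_force: 25.0
t: 5.2
tcp_pos: [452.7, -320.9, 182.6]
orientation: [0.001, -0.035, 0.999, -0.001]
ft_force: [0.4, -0.5, -4.2]
opening: 51.2
grasp_force: 24.9
t 5.2 tcp [ 452.7 -320.9  182.6] z [ 0.003 -0.003 -1.   ] y [-0.07   0.998 -0.003] F [ 0.4  -0.48 -4.23] T [ 0.03 -0.01  0.  ] op 51.2 grip 24.9
turn [-0.003, 0.003, -0.08] shift cm [-4.16, 34.37, -3.32] tcp goal [470.  25. 215.]
```

View pics/c3.png

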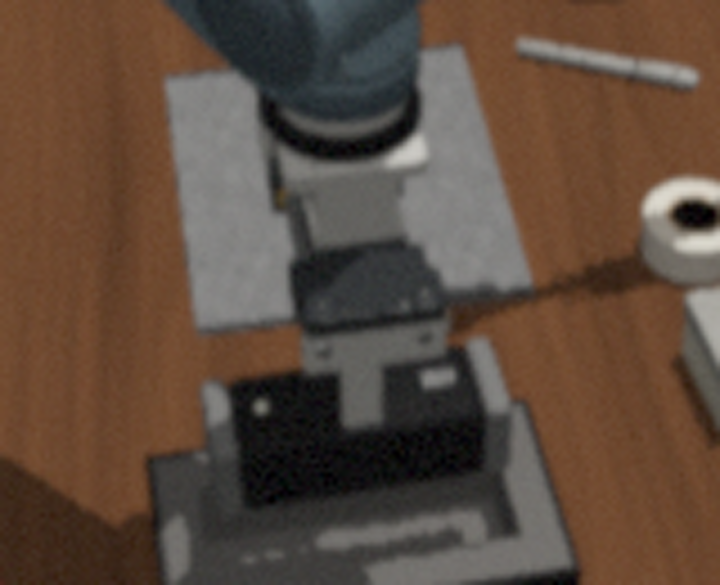

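The lamp hangs level from the gripper, clear of the case: housing from crop (205,385) to (505,340), opening 51 mm as expected for the legs. Next I carry it to the pad.

```bash
python3 -m handwheel '[[[0,0,0],[-0.5,4,0],4.5],[[0,0,0],[-1,9,0],4.5],[[0,0,-0.02],[-2,14,0],4.5],[[0,0,-0.04],[-2.5,19,0],4.5],[[0,0,-0.06],[-3,24,0],4.5],[[0,0,-0.08],[-3.6,29,0],4.5],[[0,0,-0.08],[-4.1,33,0],4.5],[[0,0,-0.08],[-4.2,34.4,0],4.5]]' ; python3 -m handwheel '[[[0,0,0],[0,0,2],4.5],[[0,0,0],[0,0,5],4.5],[[0,0,0],[0,0,8],4.5],[[0,0,0],[0,0,8.5],4.5],[[0,0,0],[0,0,8.5],4.5],[[0,0,0],[0,0,8.5],4.5]]'; python3 -c "
from h import *
st(); go([470,25,87.8],0.15,0)"
```

```text
t: 6.25
tcp_pos: [468.5, 27.8, 179.0]
orientation: [-0.001, -0.076, 0.997, 0.0]
ft_force: [0.6, -0.2, -3.9]
opening: 51.4
grasp_force: 24.9
t: 7.0
tcp_pos: [470.7, 25.5, 96.8]
orientation: [0.001, -0.075, 0.997, -0.0]
ft_force: [-0.5, 0.1, -3.6]
opening: 51.6
grasp_force: 24.9
t 7.0 tcp [470.7  25.5  96.8] z [ 0.002 -0.001 -1.   ] y [-0.149  0.989 -0.001] F [-0.53  0.11 -3.62] T [-0.02 -0.02  0.03] op 51.6 grip 24.9
turn [-0.001, 0.002, -0.0] shift cm [0.08, -0.03, 0.9] tcp goal [470.   25.   87.8]
```

```bash
python3 -m handwheel '[[[0,0,0],[0,0,0.4],4.5],[[0,0,0],[0,0,0.7],4.5],[[0,0,0],[0,0,0.85],4.5],[[0,0,0],[0,0,0.85],4.5],[[0,0,0],[0,0,0.85],4.5]]'; python3 -c "
from h import *
st()"
```

```text
t: 7.62
tcp_pos: [469.8, 25.7, 87.6]
orientation: [-0.0, -0.075, 0.997, -0.0]
ft_force: [-4.6, -1.1, 6.4]
opening: 51.6
grasp_force: 25.0
t 7.62 tcp [469.8  25.7  87.6] z [-0. -0. -1.] y [-0.15   0.989 -0.   ] F [-4.6  -1.09  6.38] T [0.07 0.83 0.06] op 51.6 grip 25.0
```

```bash
python3 -m handwheel '[[[0,0,0],[0,0,-0.05],5.5],[[0,0,0],[0,0,-0.05],6.5],[[0,0,0],[0,0,-0.05],7.5],[[0,0,0],[0,0,-0.05],7.5],[[0,0,0],[0,0,-3],7.5],[[0,0,0],[0,0,-7],7.5],[[0,0,0],[0,0,-12],7.5],[[0,0,0],[0,0,-12],7.5]]'
python3 - <<'E'
from h import *
st(); go([470-120,25,207],0.15,0.7)
s,t=cam("side"),cam("top")
a=crop(s,210,195,130,112,3); b=crop(t,210,170,120,112,3)
cv2.imwrite("pics/c4.png",np.hstack([a,b]))
E
```

```text
t: 8.62
tcp_pos: [472.3, 25.4, 211.4]
orientation: [0.004, -0.075, 0.997, -0.001]
ft_force: [-0.0, -0.2, -0.3]
opening: 75.3
grasp_force: 0.0
t 8.62 tcp [472.3  25.4 211.4] z [ 0.009 -0.002 -1.   ] y [-0.15   0.989 -0.003] F [-0.03 -0.17 -0.29] T [0.03 0.05 0.  ] op 75.3 grip 0.0
turn [-0.003, -0.691, 0.001] shift cm [12.1, 1.79, 0.33] tcp goal [350.  25. 207.]
```

View pics/c4.png

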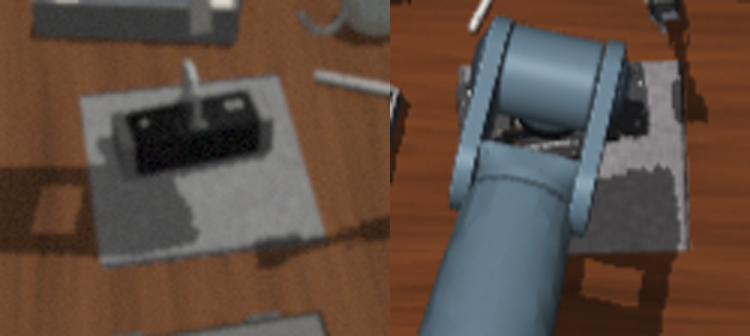

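Lamp stands upright on the pad: left crop, housing (115,130)–(270,125), bail top (188,65), gripper clear above. I'll check its pose with the bail, then take the housing with a tilted tool.

Run:
```python
from h import *
s=cam("side"); print("bail",plane(s,[(272.5,217)],113).round(1)); st()
c=np.array([470,25.5,0]); u=np.array([np.cos(.15),np.sin(.15),0])
g=c-30*u; g[2]=31
go(g+[0,0,150],0.15,0.7,6); go(g,0.15,0.7,6)
```

```text
bail [[469.4  24.5 113. ]]
t 8.78 tcp [469.   26.  205.8] z [-0.002  0.    -1.   ] y [-0.15   0.989  0.001] F [-0.16  0.53 -0.36] T [ 0.06  0.02 -0.02] op 75.1 grip 0.0
turn [0.001, -0.702, -0.0] shift cm [3.29, -0.06, 2.03] tcp goal [436.5  20.4 185.6]
turn [0.001, -0.702, -0.0] shift cm [3.27, -0.07, 17.03] tcp goal [436.5  20.4  35.6]
```

```bash
python3 -m handwheel '[[[0,-0.15,0],[1,0,0],9.4],[[0,-0.3,0],[2,0,0],9.4],[[0,-0.45,0],[2.5,0,0.5],9.4],[[0,-0.6,0],[3.3,0,1],9.4],[[0,-0.7,0],[3.3,0,2],9.4],[[0,-0.7,0],[3.3,0,2],9.4],[[0,-0.7,0],[3.3,0,2],9.4]]'
python3 - <<'E'
from h import *
st()
c=np.array([470,25.5,0]); u=np.array([np.cos(.15),np.sin(.15),0])
g=c-30*u; g[2]=31
go(g+[0,0,60],0.15,0.7,6);go(g,0.15,0.7,6)
E
```

```text
t: 9.65
tcp_pos: [443.0, 21.2, 188.0]
orientation: [0.338, -0.071, 0.938, 0.027]
ft_force: [0.1, 0.4, -0.3]
opening: 93.9
grasp_force: 0.0
t 9.65 tcp [443.   21.2 188. ] z [ 0.63   0.098 -0.771] y [-0.15   0.989  0.002] F [ 0.07  0.42 -0.29] T [0.07 0.28 0.01] op 93.9 grip 0.0
turn [0.002, -0.009, -0.001] shift cm [6.39, -0.0, 6.71] tcp goal [436.5  20.4  95.6]
turn [0.002, -0.009, -0.001] shift cm [10.21, -0.02, 11.33] tcp goal [436.5  20.4  35.6]
```

```bash
python3 -m handwheel '[[[0,0,0],[2.5,0,2.5],9.4],[[0,0,0],[5,0,5],9.4],[[0,0,0],[6.4,0,6.7],9.4],[[0,0,0],[8,0,8.7],9.4],[[0,0,0],[9.4,0,10.5],9.4],[[0,0,0],[9.4,0,10.5],9.4],[[0,0,0],[9.4,0,10.5],9.4]]'
python3 - <<'E'
from h import *
st()
c=np.array([470,25.5,0]); u=np.array([np.cos(.15),np.sin(.15),0])
g=c-30*u; g[2]=31
go(g,0.15,0.7,6)
s=cam("side"); cv2.imwrite("pics/c5.png",crop(s,200,180,150,120,5))
E
```

```text
t: 10.52
tcp_pos: [458.2, 32.0, 63.5]
orientation: [0.324, -0.066, 0.944, 0.021]
ft_force: [-0.2, -0.5, -0.4]
opening: 93.8
grasp_force: 0.0
t 10.53 tcp [458.2  32.   63.5] z [ 0.608  0.082 -0.79 ] y [-0.138  0.99  -0.004] F [-0.19 -0.47 -0.36] T [-0.    0.26 -0.04] op 93.8 grip 0.0
turn [-0.01, -0.04, -0.006] shift cm [3.54, -0.83, 0.79] tcp goal [436.5  20.4  35.6]
```

View pics/c5.png

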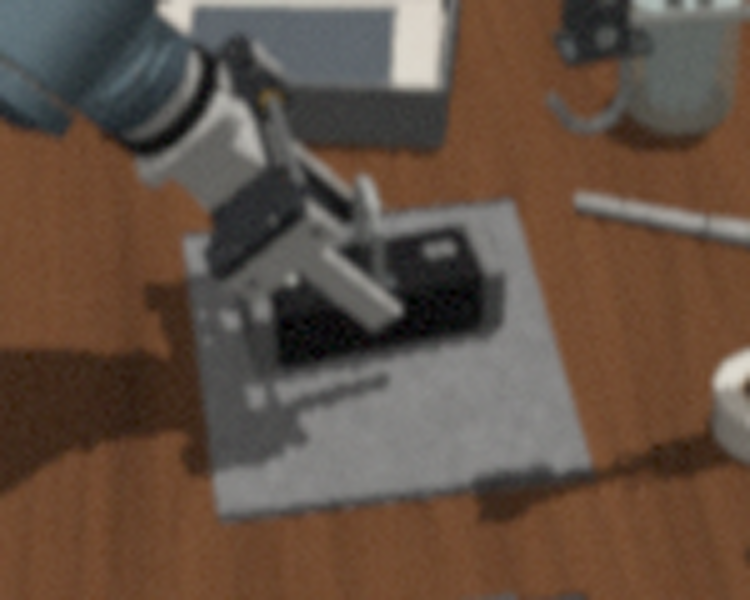

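The tilted tool straddles the housing, fingertip at crop (385,320), but it lags the goal by 2–3 cm. I'll check whether a joint is at its limit.

```bash
python3 -m handwheel '[[[0,0,0],[0,0,0],9.4],[[0,0,0],[0,0,0],9.4]]'>/dev/null
python3 - <<'E'
from h import *
st(); q=ctrl.sense(); print(np.round(q["joint_pos"],3),np.round(q["qd"],3))
g=np.array([470,25.5,0])-30*np.array([np.cos(.15),np.sin(.15),0]); g[2]=31
go(g,0.15,0.7,6)
E
```

```text
t 10.82 tcp [458.9  31.3  64.5] z [ 0.61   0.081 -0.788] y [-0.137  0.991 -0.005] F [ 0.12  0.02 -0.29] T [-0.    0.27  0.01] op 94.0 grip 0.0
[-0.344 -0.281  2.537  0.817  0.397 -2.741] [ 0.002  0.003 -0.     0.002 -0.     0.   ]
turn [-0.012, -0.038, -0.006] shift cm [3.65, -0.75, 0.82] tcp goal [436.5  20.4  35.6]
```

```bash
python3 -m handwheel '[[[0,0,0],[-3,0,-4],9.4],[[0,0,0],[-6,0,-8],9.4],[[0,0.15,0],[-8,0,-11],9.4],[[0,0.3,0],[-9,0,-12],9.4],[[0,0.45,0],[-9,0,-12],9.4],[[0,0.6,0],[-9,0,-12],9.4],[[0,0.66,0],[-9,0,-12],9.4],[[0,0.66,0],[-9,0,-12],9.4]]'
python3 - <<'E'
from h import *
st(); q=ctrl.sense(); print(np.round(q["joint_pos"],3))
go([470,25.5,200],0.15,0)
E
```

```text
t: 11.82
tcp_pos: [456.5, 31.9, 214.0]
orientation: [0.001, -0.069, 0.998, -0.002]
ft_force: [-0.1, 0.5, -0.2]
opening: 94.1
grasp_force: 0.0
t 11.82 tcp [456.5  31.9 214. ] z [ 0.003 -0.004 -1.   ] y [-0.138  0.99  -0.005] F [-0.1   0.45 -0.16] T [ 0.06 -0.01  0.03] op 94.1 grip 0.0
[-0.177 -0.211  2.05  -0.004  1.299 -1.885]
turn [-0.005, 0.002, -0.012] shift cm [-1.25, -0.81, 1.41] tcp goal [470.   25.5 200. ]
```

```bash
python3 -m handwheel '[[[0,0,0.18],[-1,-0.8,0],9.4],[[0,0,0.36],[-1.2,-0.8,0],9.4],[[0,0,0.54],[-1.2,-0.8,0],8.5],[[0,0,0.72],[-1.2,-0.8,0],8],[[0,0,0.9],[-1.2,-0.8,0],7.5],[[0,0,1.08],[-1.2,-0.8,0],7.5],[[0,0,1.26],[-1.2,-0.8,0],7.5],[[0,0,1.44],[-1.2,-0.8,0],7.5]]'>/dev/null; python3 -m handwheel '[[[0,0,0.18],[0,0,0],7.5],[[0,0,0.36],[0,0,0],7.5],[[0,0,0.54],[0,0,0],7.5],[[0,0,0.72],[0,0,0],7.5],[[0,0,0.9],[0,0,0],7.5],[[0,0,1.08],[0,0,0],7.5],[[0,0,1.26],[0,0,0],7.5],[[0,0,1.44],[0,0,0],7.5]]' >/dev/null;python3 -m handwheel '[[[0,0,0.18],[0,0,0],7.5],[[0,0,0.249],[0,0,0],7.5],[[0,0,0.249],[0,0,0],7.5]]'; sed -i 's/^def go(p,yaw,tilt,ahead=0)/def go(p,yaw,tilt,ahead=0,flip=True)/; s/W=want(yaw,tilt);/W=want(yaw,tilt)*Ro.from_euler("z",np.pi*flip);/' h.py
python3 - <<'E'
from h import *
st(); q=ctrl.sense(); print(np.round(q["joint_pos"],3))
go([470,25.5,90],0.15,0)
E
```

```text
t: 14.2
tcp_pos: [468.5, 25.5, 214.2]
orientation: [0.002, 0.997, 0.075, 0.001]
ft_force: [0.2, -0.1, -0.1]
opening: 74.6
grasp_force: 0.0
t 14.2 tcp [468.5  25.5 214.2] z [ 0.003 -0.004 -1.   ] y [ 0.151 -0.989  0.005] F [ 0.18 -0.11 -0.05] T [-0.02  0.14  0.06] op 74.6 grip 0.0
[-0.186 -0.18   2.024 -0.004  1.293  1.235]
turn [0.005, -0.003, 0.001] shift cm [0.12, -0.04, 12.42] tcp goal [470.   25.5  90. ]
```

```bash
python3 -m handwheel '[[[0,0,0],[0.1,0,4],7.5],[[0,0,0],[0.1,0,8],7.5],[[0,0,0],[0.1,0,11.5],7.5],[[0,0,0],[0.1,0,12.3],7.5],[[0,0,0],[0.1,0,12.3],7.5],[[0,0,0],[0.1,0,12.3],4.5],[[0,0,0],[0.1,0,12.3],4.5],[[0,0,0],[0.1,0,12.3],4.5]]' 25; python3 -m handwheel '[[[0,0,0],[0,0,0],4.5],[[0,0,0],[0,0,-1],4.5],[[0,0,0],[0,0,-2.5],4.5],[[0,0,0],[2,-0.4,-3],4.5],[[0,0,0],[4,-0.8,-3],4.5],[[0,0,0],[5.7,-1.15,-3],4.5],[[0,0,0],[5.7,-1.15,-3],4.5],[[0,0,0],[5.7,-1.15,-3],4.5]]'; python3 -c "
from h import *
st(); go([525,45,90],0.15,0)"
```

```text
t: 15.2
tcp_pos: [471.0, 25.1, 92.2]
orientation: [0.002, 0.997, 0.075, 0.002]
ft_force: [-0.2, 0.8, 3.8]
opening: 51.4
grasp_force: 25.0
t: 16.2
tcp_pos: [524.1, 45.2, 121.2]
orientation: [0.002, 0.997, 0.075, 0.001]
ft_force: [-0.7, 0.5, -3.9]
opening: 51.3
grasp_force: 25.0
t 16.2 tcp [524.1  45.2 121.2] z [ 0.001 -0.005 -1.   ] y [ 0.15  -0.989  0.005] F [-0.7   0.49 -3.86] T [-0.02  0.21 -0.  ] op 51.3 grip 25.0
turn [0.005, -0.001, 0.001] shift cm [0.08, 0.01, 3.12] tcp goal [525.  45.  90.]
```

```bash
python3 -m handwheel '[[[0,0,0],[0,0,1.5],4.5],[[0,0,0],[0,0,2.5],4.5],[[0,0,0],[0,0,2.9],4.5],[[0,0,0],[0,0,3],4.5],[[0,0,0],[0,0,3],4.5]]'; python3 -m handwheel '[[[0,0,0],[0,0,0],6],[[0,0,0],[0,0,0],7.5],[[0,0,0],[0,0,0],7.5],[[0,0,0],[0,0,-3],8],[[0,0,0],[0,0,-7],9.4],[[0,0,0],[0,0,-12],9.4],[[0,0,0],[0,0,-12],9.4]]'
python3 - <<'E'
from h import *
st()
s,t=cam("side"),cam("top")
cv2.imwrite("pics/c6.png",crop(s,220,150,160,130,4.5))
g=np.array([525,45,0])-45*np.array([np.cos(.15),np.sin(.15),0]); g[2]=31
go(g+[0,0,120],0.15,0.6,6); go(g,0.15,0.6,6)
E
```

```text
t: 16.82
tcp_pos: [523.9, 45.0, 92.4]
orientation: [0.002, 0.997, 0.076, -0.001]
ft_force: [-10.8, -1.0, 10.8]
opening: 51.5
grasp_force: 25.0
t: 17.7
tcp_pos: [527.5, 45.4, 216.1]
orientation: [0.003, 0.997, 0.075, 0.006]
ft_force: [0.6, -0.4, -0.4]
opening: 94.0
grasp_force: 0.0
t 17.7 tcp [527.5  45.4 216.1] z [ 0.012 -0.006 -1.   ] y [ 0.15  -0.989  0.007] F [ 0.56 -0.42 -0.35] T [-0.04  0.12 -0.05] op 94.0 grip 0.0
turn [0.005, 0.598, 0.002] shift cm [-4.83, 0.04, 5.51] tcp goal [477.2  37.8 156. ]
turn [0.005, 0.598, 0.002] shift cm [-4.85, -0.02, 17.51] tcp goal [477.2  37.8  36. ]
```

View pics/c6.png

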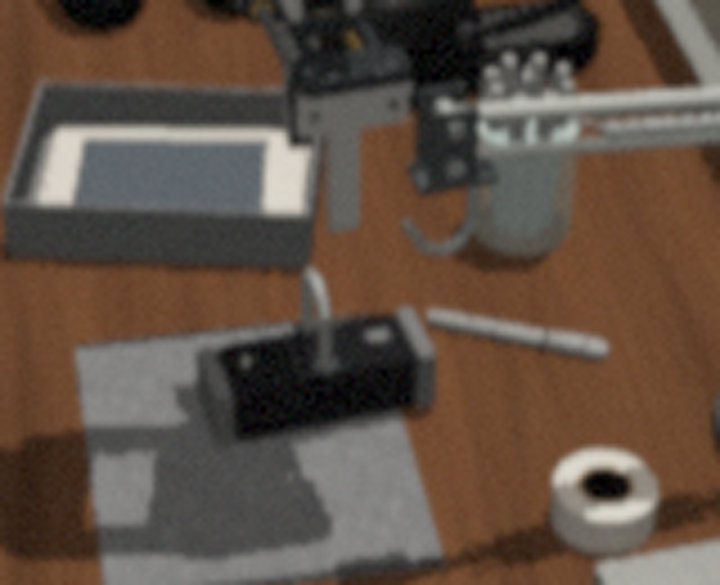

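Lamp stands upright at the far side of the pad: bail top at crop (312,272), housing (200,400)–(430,370), hook unmoved at (440,235). Next I tilt and go down on the housing.

```bash
python3 -m handwheel '[[[0,0.15,0],[-2,0,0],9.4],[[0,0.3,0],[-4,0,1],9.4],[[0,0.45,0],[-4.8,0,3],9.4],[[0,0.6,0],[-4.8,0,5.5],9.4],[[0,0.6,0],[-4.8,0,9],9.4],[[0,0.6,0],[-4.8,0,13],9.4],[[0,0.6,0],[-4.8,0,15.5],9.4],[[0,0.6,0],[-4.8,0,15.5],9.4]]'
python3 - <<'E'
from h import *
st(); q=ctrl.sense(); print(np.round(q["joint_pos"],3))
s=cam("side"); print("bail",plane(s,[(289.3,211)],113).round(1))
g=np.array([525,45,0])-45*np.array([np.cos(.15),np.sin(.15),0]); g[2]=31
go(g,0.15,0.6,6)
E
```

```text
t: 18.8
tcp_pos: [474.4, 38.6, 52.3]
orientation: [-0.022, 0.954, 0.072, 0.292]
ft_force: [0.3, -0.1, 0.1]
opening: 93.9
grasp_force: 0.0
t 18.8 tcp [474.4  38.6  52.3] z [ 0.553  0.083 -0.829] y [ 0.15  -0.989  0.001] F [ 0.29 -0.14  0.12] T [-0.1   0.39  0.05] op 93.9 grip 0.0
[-0.292 -0.17   2.458  0.685  0.387  0.549]
bail [[522.7  47.4 113. ]]
turn [0.002, 0.002, 0.002] shift cm [-0.94, 0.05, 1.58] tcp goal [477.2  37.8  36. ]
```

```bash
python3 -m handwheel '[[[0,0,0],[-0.4,0,0.8],9.4],[[0,0,0],[-0.9,0,1.6],9.4],[[0,0,0],[-0.9,0,1.6],9.4],[[0,0,0],[-0.9,0,1.6],7],[[0,0,0],[-0.9,0,1.6],5],[[0,0,0],[-0.9,0,1.6],4.5],[[0,0,0],[-0.9,0,1.6],4.5],[[0,0,0],[-0.9,0,1.6],4.5]]' 50; python3 -c "
from h import *
st()
x,R,q=pose(); print('up in tool',R.inv().apply([0,0,1]).round(3))"
```

```text
t: 19.85
tcp_pos: [479.3, 37.8, 38.1]
orientation: [-0.02, 0.952, 0.072, 0.296]
ft_force: [-2.2, -0.4, 2.6]
opening: 56.1
grasp_force: 49.8
t 19.85 tcp [479.3  37.8  38.1] z [ 0.561  0.081 -0.824] y [ 0.15  -0.989  0.005] F [-2.24 -0.36  2.6 ] T [0.01 0.47 0.02] op 56.1 grip 49.8
up in tool [ 0.566  0.005 -0.824]
```

```bash
python3 -m handwheel '[[[0,0,0],[0.3,0,-0.4],4.5],[[0,0,0],[1.1,0,-1.6],4.5],[[0,0,0],[2.8,0,-4.1],4.5],[[0,0,0],[4.5,0,-6.6],4.5],[[0,0,0],[6.2,0,-9.1],4.5],[[0,0,0],[8,0,-11.7],4.5],[[0,0,0],[8.7,0,-12.7],4.5],[[0,0,0],[8.7,0,-12.7],4.5]]'
python3 - <<'E'
from h import *
st(); q=ctrl.sense(); print(np.round(q["joint_pos"],3))
g=np.array([588,-79,267])-85*np.array([np.cos(.177),np.sin(.177),0]); off=Ro.from_euler("z",.027).apply([44.2,7.7,74.9])
go(g-off,0.177,0.597)
s=cam("side"); cv2.imwrite("pics/c7.png",crop(s,220,120,160,130,4.5))
E
```

```text
t: 20.85
tcp_pos: [478.6, 38.7, 191.6]
orientation: [-0.02, 0.952, 0.073, 0.295]
ft_force: [-0.2, 0.2, -4.6]
opening: 55.9
grasp_force: 49.7
t 20.85 tcp [478.6  38.7 191.6] z [ 0.56   0.081 -0.825] y [ 0.15  -0.989  0.005] F [-0.22  0.17 -4.55] T [-0.14  0.91  0.02] op 55.9 grip 49.7
[-0.288 -0.506  2.391  0.362  0.732  0.925]
turn [0.019, -0.004, -0.019] shift cm [-3.25, 13.72, -2.22] tcp goal [ 460.4 -102.9  192.1]
```

View pics/c7.png

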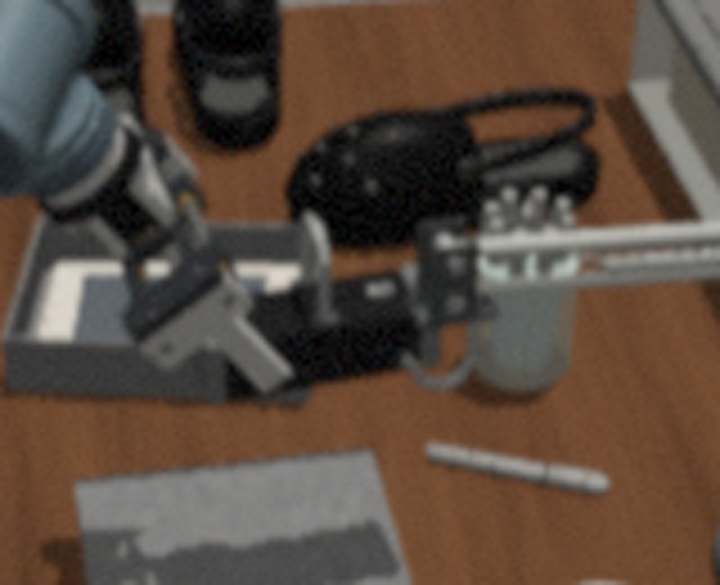

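Lamp lifted level by its housing: bail top at crop (315,218), hook at (440,380), untouched. Next I bring it back and across in front of the hook.

```bash
python3 -m handwheel '[[[0,0,0],[-1.6,0,-1.1],4.5],[[0,0,0],[-3.2,2,-2.2],4.5],[[0,0,0],[-3.2,5,-2.2],4.5],[[0.01,0,-0.01],[-3.2,8,-2.2],4.5],[[0.02,0,-0.02],[-3.2,11,-2.2],4.5],[[0.02,0,-0.02],[-3.2,13.2,-2.2],4.5],[[0.02,0,-0.02],[-3.2,13.7,-2.2],4.5],[[0.02,0,-0.02],[-3.2,13.7,-2.2],4.5]]'; python3 -m handwheel '[[[0,0,0],[0,0,0],4.5],[[0,0,0],[0,0,0],4.5]]' >/dev/null
python3 - <<'E'
from h import *
st(); x,R,q=pose(); print(np.round(q["joint_pos"],3),"bail est",x+Ro.from_euler("z",.027).apply([44.2,7.7,74.9]))
s,t=cam("side"),cam("top")
a=crop(s,240,150,100,100,4);b=crop(t,255,140,100,100,4)
cv2.imwrite("pics/c8.png",np.hstack([a,b]))
E
```

```text
t: 21.9
tcp_pos: [460.5, -102.1, 191.1]
orientation: [-0.027, 0.952, 0.085, 0.294]
ft_force: [1.5, -0.1, -2.9]
opening: 55.9
grasp_force: 49.8
t 22.15 tcp [ 461.  -101.9  192.3] z [ 0.557  0.101 -0.824] y [ 0.179 -0.984 -0.   ] F [ 0.23 -0.51 -4.09] T [-0.16  0.87 -0.01] op 56.1 grip 49.8
[-0.715 -0.48   2.373  0.583  0.931  0.397] bail est [504.95496244 -92.97119341 267.24330951]
```

View pics/c8.png

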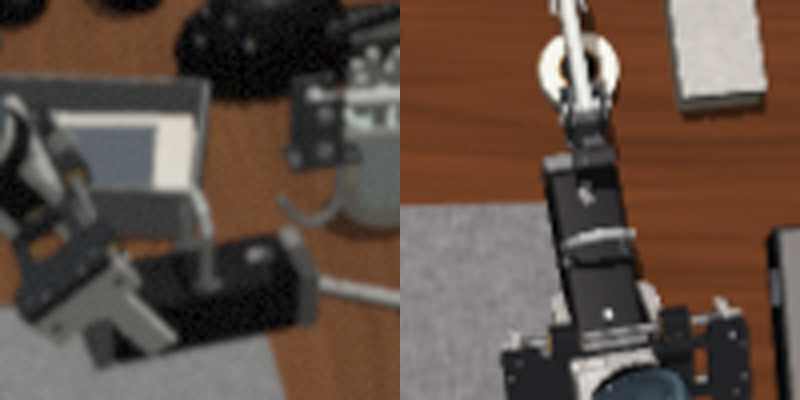

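Side crop: bail top at (198,195), level lamp, hook tip at (284,197), about 8 cm ahead. Top crop: bail at (600,238), in line with the boom head at (590,125). Last view used; from here I go by numbers.

Run:
```python
from h import *
np.set_printoptions(precision=1,suppress=True)
s,t=cam("side"),cam("top")
pb=(240+198/4,150+195/4); qb=(255+(600-400)/4,140+238/4)
b,e=tri(s,pb,t,qb); print("bail",b,e, "z267 side",plane(s,[pb],267),"top",plane(t,[qb],267))
tip,e2=tri(s,(310.7,199.6),t,(301,179.4)); print("tip",tip,e2)
# boom line in top: white pixels' line direction near z~300, column axis
hsv=cv2.cvtColor(t["img"],cv2.COLOR_BGR2HSV); m=cv2.inRange(hsv,(0,0,200),(180,40,255)); m[:80]=0;m[163:]=0;m[:,:275]=0;m[:,306:]=0
ys,xs=np.nonzero(m); k=[(y,xs[ys==y].mean(),(ys==y).sum()) for y in range(82,163,10) if (ys==y).any()]; print(np.array(k))
for y in (95,135): 
    x=xs[ys==y].mean(); print(plane(t,[(x,y)],315))
# lamp end caps in top: height of housing top = bail-60
for p in [(582,162),(612,315)]: print("caps",plane(t,[(255+(p[0]-400)/4,140+p[1]/4)],207))
# hook head centre in top
print("head",plane(t,[(255+(588-400)/4,140+112/4)],345))
```

```text
bail [505.7 -93.  265. ] 3.9843343367293254 z267 side [[507.4 -95.1 267. ]] top [[503.3 -92.9 267. ]]
tip [566.9 -81.1 248.8] 1.7524078951289508
[[ 82.  286.5   2. ]
 [ 92.  288.    3. ]
 [102.  290.    3. ]
 [112.  284.2   6. ]
 [122.  293.    3. ]
 [132.  295.    3. ]
 [142.  297.    3. ]
 [152.  296.8   9. ]
 [162.  296.5   6. ]]
[[807.7 -36.1 315. ]]
[[684.  -59.1 315. ]]
caps [[574.3 -82.1 207. ]]
caps [[ 456. -107.  207.]]
head [[577.6 -77.8 345. ]]
```

```bash
python3 -m handwheel '[[[0,0,0],[0.8,0,0.57],4.5],[[0,0,0],[2,0,1.4],4.5],[[0,0,0],[3.3,0,2.27],4.5],[[0,0,0],[4.1,0,2.8],4.5],[[0,0,0],[4.1,0,2.8],4.5],[[0,0,0],[4.1,0,2.8],4.5]]'; python3 -c "
from h import *
st(); x,R,q=pose(); print('bail est',x+[44.5,9,74]); print(R.inv().apply([.984,.18,0]).round(3),R.inv().apply([0,0,1]).round(3))"
```

```text
t: 23.1
tcp_pos: [509.7, -93.8, 192.4]
orientation: [-0.027, 0.951, 0.085, 0.295]
ft_force: [-0.4, -0.6, -3.9]
opening: 55.8
grasp_force: 49.8
t 23.1 tcp [509.7 -93.8 192.4] z [ 0.557  0.101 -0.825] y [ 0.178 -0.984 -0.001] F [-0.41 -0.58 -3.9 ] T [-0.1   0.88  0.01] op 55.8 grip 49.8
bail est [554.21078698 -84.75154383 266.38783771]
[ 0.825 -0.002  0.566] [ 0.566 -0.001 -0.825]
```

```bash
python3 -m handwheel '[[[0,0,0],[0.6,0,0.4],4.5],[[0,0,0],[1.2,0,0.83],4.5],[[0,0,0],[1.8,0,1.24],4.5],[[0,0,0],[2.4,0,1.65],4.5],[[0,0,0],[2.75,0,1.89],4.5],[[0,0,0],[2.75,0,1.89],4.5],[[0,0,0],[2.75,0,1.89],4.5]]'
python3 - <<'E'
from h import *
np.set_printoptions(precision=1,suppress=True)
st(); x,R,q=pose(); print('bail est',x+[44.5,9,74])
t=cam("top"); s=cam("side")
# boom unchanged? white boom line in top
hsv=cv2.cvtColor(t["img"],cv2.COLOR_BGR2HSV); m=cv2.inRange(hsv,(0,0,200),(180,40,255)); m[:80]=0;m[163:]=0;m[:,:275]=0;m[:,306:]=0
ys,xs=np.nonzero(m); print([xs[ys==y].mean().round(1) for y in (92,122,132,142)])
cv2.imwrite("pics/n1.png",s["img"]);cv2.imwrite("pics/n1t.png",t["img"])
E
```

```text
t: 23.98
tcp_pos: [542.7, -87.9, 192.5]
orientation: [-0.027, 0.951, 0.085, 0.295]
ft_force: [-0.4, -0.0, -2.4]
opening: 55.9
grasp_force: 49.8
t 23.98 tcp [542.7 -87.9 192.5] z [ 0.6  0.1 -0.8] y [ 0.2 -1.  -0. ] F [-0.4 -0.  -2.4] T [-0.2  0.8  0. ] op 55.9 grip 49.8
bail est [587.2 -78.9 266.5]
[np.float64(288.0), np.float64(293.0), np.float64(295.0), np.float64(297.0)]
```

```bash
python3 -m handwheel '[[[0,0,0],[-0.45,0,0.66],4.5],[[0,0,0],[-0.9,0,1.32],4.5],[[0,0,0],[-1.36,0,1.98],4.5],[[0,0,0],[-1.7,0,2.48],4.5],[[0,0,0],[-1.7,0,2.48],4.5],[[0,0,0],[-1.7,0,2.48],4.5]]'; python3 -m handwheel '[[[0,0,0],[-0.28,0,0.41],4.5],[[0,0,0],[-0.57,0,0.83],4.5],[[0,0,0],[-0.85,0,1.24],4.5],[[0,0,0],[-1.13,0,1.65],4.5],[[0,0,0],[-1.13,0,1.65],4.5],[[0,0,0],[-1.13,0,1.65],4.5]]'; python3 -m handwheel '[[[0,0,0],[0,0,0],4.5]]'
```

```text
t: 24.82
tcp_pos: [543.0, -88.0, 162.8]
orientation: [-0.026, 0.951, 0.085, 0.295]
ft_force: [-0.1, 0.3, -3.6]
opening: 55.6
grasp_force: 49.8
t: 25.58
tcp_pos: [542.9, -87.8, 142.6]
orientation: [-0.027, 0.951, 0.085, 0.295]
ft_force: [-1.0, 0.9, -1.9]
opening: 56.2
grasp_force: 49.8
t: 25.7
tcp_pos: [542.9, -87.8, 142.7]
orientation: [-0.027, 0.951, 0.085, 0.295]
ft_force: [-1.7, 0.4, -1.3]
opening: 55.9
grasp_force: 49.8
```

```bash
cat >> h.py <<'E'
def boomrow(img,c):
    g=img[150:215,c-1:c+2].astype(int).min(2).mean(1); i=int(g.argmax()); return 150+i,round(g[i])
E
python3 - <<'E'
from h import *
a=cv2.imread("pics/n1.png"); s=cam("side")
for c in (350,365,380,395): print(c,boomrow(a,c),boomrow(s["img"],c))
# image shift of the head patch (dark joint block) by template match
T=a[165:180,320:335]; r=cv2.matchTemplate(s["img"][150:230,300:350],a[168:192,312:328],cv2.TM_CCOEFF_NORMED); _,v,_,l=cv2.minMaxLoc(r); print("head now",l[0]+300-312,l[1]+150-168,v)
p=proj(s,[[588.5,-77.5,300],[588.5,-77.5,280],[588.5,-77.5,260]]); print("px per 20mm",p)
st()
E
```

```text
350 (172, 175) (176, 176)
365 (171, 174) (174, 173)
380 (170, 176) (172, 178)
395 (169, 173) (170, 169)
head now -1 5 0.7303647398948669
px per 20mm [[319.45222181 182.47085975]
 [319.19288927 188.67624628]
 [318.93880951 194.76611121]]
t 25.75 tcp [542.9 -87.8 142.7] z [ 0.557  0.101 -0.824] y [ 0.178 -0.984 -0.   ] F [-1.57  1.8  -2.57] T [-0.07  0.8   0.11] op 55.8 grip 49.8
```

```bash
python3 -m handwheel '[[[0,0,0],[-0.28,0,0.41],4.5],[[0,0,0],[-0.57,0,0.83],4.5],[[0,0,0],[-0.85,0,1.24],4.5],[[0,0,0],[-1.13,0,1.65],4.5],[[0,0,0],[-1.42,0,2.06],4.5],[[0,0,0],[-1.7,0,2.48],4.5],[[0,0,0],[-1.7,0,2.48],4.5],[[0,0,0],[-1.7,0,2.48],4.5]]';  for i in 1 2 3 4; do python3 -m handwheel '[[[0,0,0],[0,0,0],4.5]]' | grep ft_; done
python3 - <<'E'
from h import *
a=cv2.imread("pics/n1.png"); s=cam("side")
for c in (350,365,380,395): print(c,boomrow(a,c),boomrow(s["img"],c))
r=cv2.matchTemplate(s["img"][150:230,300:350],a[168:192,312:328],cv2.TM_CCOEFF_NORMED); _,v,_,l=cv2.minMaxLoc(r); print("head now",l[0]+300-312,l[1]+150-168,v)
st()
E
```

```text
t: 26.75
tcp_pos: [543.0, -88.0, 112.7]
orientation: [-0.027, 0.951, 0.085, 0.295]
ft_force: [-1.7, 1.8, -0.2]
opening: 56.2
grasp_force: 49.8
ft_force: [-1.5, 1.5, -1.2]
ft_force: [-1.0, 0.7, -0.6]
ft_force: [-1.5, 0.6, -0.4]
ft_force: [-1.8, 0.8, -0.6]
350 (172, 175) (182, 180)
365 (171, 174) (179, 179)
380 (170, 176) (176, 178)
395 (169, 173) (172, 174)
head now -1 15 0.7445173263549805
t 27.3 tcp [542.9 -87.9 112.6] z [ 0.557  0.101 -0.824] y [ 0.177 -0.984 -0.   ] F [-1.32  0.86 -0.39] T [0.01 0.5  0.15] op 56.0 grip 49.8
```

```bash
python3 -m handwheel '[[[0,0,0],[-0.2,-0.1,0],4.5],[[0,0,0],[-0.35,-0.2,0.05],4.5],[[0,0,0],[-0.45,-0.3,0.08],4.5],[[0,0,0],[-0.56,-0.4,0.1],4.5],[[0,0,0],[-0.56,-0.4,0.1],4.5],[[0,0,0],[-0.56,-0.4,0.1],4.5]]';  for i in 1 2 3 4; do python3 -m handwheel '[[[0,0,0],[0,0,0],4.5]]' | grep ft_; done
python3 - <<'E'
from h import *
a=cv2.imread("pics/n1.png"); s=cam("side")
print([boomrow(s["img"],c) for c in (350,365,380,395)])
r=cv2.matchTemplate(s["img"][150:230,300:350],a[168:192,312:328],cv2.TM_CCOEFF_NORMED); _,v,_,l=cv2.minMaxLoc(r); print("head now",l[0]+300-312,l[1]+150-168,v)
st()
E
```

```text
t: 28.05
tcp_pos: [538.5, -85.0, 108.9]
orientation: [-0.026, 0.951, 0.085, 0.296]
ft_force: [3.8, -1.3, -0.2]
opening: 55.9
grasp_force: 49.8
ft_force: [5.7, -1.8, -0.0]
ft_force: [5.7, -0.7, -0.2]
ft_force: [4.5, -1.9, 0.5]
ft_force: [5.7, -1.4, -0.6]
[(183, 179), (180, 178), (176, 180), (173, 176)]
head now -1 16 0.7429009675979614
t 28.6 tcp [538.5 -85.  108.9] z [ 0.558  0.1   -0.824] y [ 0.177 -0.984  0.   ] F [ 5.09 -0.82 -0.04] T [-0.14 -0.05 -0.34] op 55.5 grip 49.8
```

```bash
python3 -m handwheel '[[[0,0,0],[0.12,0.1,0.08],4.5],[[0,0,0],[0.25,0.2,0.17],4.5],[[0,0,0],[0.25,0.2,0.17],4.5],[[0,0,0],[0.25,0.2,0.17],4.5],[[0,0,0],[0.25,0.2,0.17],4.5]]';  for i in 1 2 3 4; do python3 -m handwheel '[[[0,0,0],[0,0,0],4.5]]' | grep ft_; done; python3 -c "
from h import *
st()"
```

```text
t: 29.22
tcp_pos: [541.0, -85.6, 108.0]
orientation: [-0.027, 0.951, 0.085, 0.295]
ft_force: [-2.3, 1.4, -0.3]
opening: 55.9
grasp_force: 49.8
ft_force: [-2.3, 2.7, -1.0]
ft_force: [-1.9, 2.9, -0.4]
ft_force: [-1.5, 2.1, 0.5]
ft_force: [-2.0, 1.2, -0.2]
t 29.73 tcp [541.3 -85.9 108.4] z [ 0.557  0.101 -0.825] y [ 0.178 -0.984 -0.001] F [-2.05  1.24 -0.2 ] T [0.11 0.58 0.36] op 55.8 grip 49.9
```

```bash
python3 -m handwheel '[[[0,0,0],[-0.08,-0.08,-0.05],4.5],[[0,0,0],[-0.08,-0.08,-0.05],4.5],[[0,0,0],[-0.08,-0.08,-0.05],4.5]]';  for i in 1 2 3 4; do python3 -m handwheel '[[[0,0,0],[0,0,0],4.5]]' | grep ft_; done; python3 -c "
from h import *
st()"
```

```text
t: 30.1
tcp_pos: [540.8, -85.7, 108.9]
orientation: [-0.026, 0.951, 0.085, 0.296]
ft_force: [1.1, 0.9, 0.4]
opening: 55.6
grasp_force: 49.8
ft_force: [1.5, 1.1, -0.3]
ft_force: [1.2, 0.7, -0.2]
ft_force: [1.6, 0.6, 0.5]
ft_force: [2.0, 0.1, -0.5]
t 30.6 tcp [540.5 -85.6 108.6] z [ 0.557  0.1   -0.824] y [ 0.177 -0.984 -0.   ] F [ 2.    0.07 -0.48] T [-0.04  0.24  0.02] op 55.9 grip 49.8
```

```bash
python3 -m handwheel '[[[0,0,0],[-0.02,0,-0.02],4.5],[[0,0,0],[-0.02,0,-0.02],4.5],[[0,0,0],[-0.02,0,-0.02],5.5],[[0,0,0],[-0.02,0,-0.02],5.7],[[0,0,0],[-0.02,0,-0.02],6],[[0,0,0],[-0.02,0,-0.02],6.6],[[0,0,0],[-0.02,0,-0.02],8],[[0,0,0],[-0.02,0,-0.02],9.4]]' 5; python3 -m handwheel '[[[0,0,0],[0,0,0],9.4],[[0,0,0],[0,0,0],9.4],[[0,0,0],[0,0,0],9.4],[[0,0,0],[0,0,0],9.4],[[0,0,0],[0,0,0],9.4],[[0,0,0],[0,0,0],9.4],[[0,0,0],[0,0,0],9.4],[[0,0,0],[0,0,0],9.4]]'
python3 - <<'E'
from h import *
a=cv2.imread("pics/n1.png"); s=cam("side")
print([boomrow(s["img"],c) for c in (350,365,380,395)])
r=cv2.matchTemplate(s["img"][150:230,300:350],a[168:192,312:328],cv2.TM_CCOEFF_NORMED); _,v,_,l=cv2.minMaxLoc(r); print("head now",l[0]+300-312,l[1]+150-168,v)
cv2.imwrite("pics/n2.png",s["img"])
E
```

```text
t: 31.6
tcp_pos: [540.1, -85.5, 108.5]
orientation: [-0.027, 0.951, 0.085, 0.295]
ft_force: [-0.7, 0.3, 0.2]
opening: 82.5
grasp_force: 0.0
t: 32.6
tcp_pos: [540.1, -85.6, 108.5]
orientation: [-0.027, 0.951, 0.085, 0.295]
ft_force: [0.0, -0.5, -0.0]
opening: 94.2
grasp_force: 0.0
[(184, 181), (180, 178), (176, 178), (173, 177)]
head now -1 17 0.7334543466567993
```

```bash
python3 -m handwheel '[[[0,0,0],[0,0,-1],9.4],[[0,0,0],[0,0,-3],9.4],[[0,0,0],[0,0,-6],9.4],[[0,0,0],[0,0,-9],9.4],[[0,0,0],[0,0,-12],9.4],[[0,0,0],[0,0,-12],9.4],[[0,0,0],[0,0,-12],9.4],[[0,0,0],[0,0,-12],9.4]]'; python3 -m handwheel '[[[0,0,0],[0,0,0],9.4],[[0,0,0],[0,0,0],9.4],[[0,0,0],[0,0,0],9.4],[[0,0,0],[0,0,0],9.4],[[0,0,0],[0,0,0],9.4],[[0,0,0],[0,0,0],9.4],[[0,0,0],[0,0,0],9.4],[[0,0,0],[0,0,0],9.4]]'>/dev/null
python3 - <<'E'
from h import *
s=cam("side"); p=cv2.imread("pics/n2.png"); st()
f=[s]; 
print([boomrow(s["img"],c) for c in (350,365,380,395)])
# housing: dark pixels round its expected place; box and slope, two frames apart
def lamp(d):
    x=proj(d,[588.5,-77.5,95])[0].astype(int); g=d["img"].max(2); m=(g<45).astype(np.uint8)*255
    w=np.zeros_like(m); w[x[1]-35:x[1]+35,x[0]-55:x[0]+60]=255; m&=w
    m=cv2.morphologyEx(m,cv2.MORPH_OPEN,np.ones((3,3)))
    c=max(cv2.findContours(m,0,2)[0],key=cv2.contourArea); return x,cv2.minAreaRect(c),cv2.contourArea(c)
print(lamp(s)); print(lamp(cam("side")))
u=np.array([.984,.18,0]); print("level housing bottom edge expected",proj(s,[np.array([588.5,-106,70])-70*u,np.array([588.5,-106,70])+70*u]).round(1).tolist())
E
```

```text
t: 33.65
tcp_pos: [473.0, -97.1, 206.0]
orientation: [-0.028, 0.952, 0.085, 0.294]
ft_force: [-0.8, 0.0, -0.2]
opening: 94.2
grasp_force: 0.0
t 34.7 tcp [473.3 -97.6 207.5] z [ 0.557  0.101 -0.824] y [ 0.178 -0.984 -0.   ] F [-0.25 -0.43  0.43] T [-0.08  0.35 -0.03] op 93.8 grip 0.0
[(184, 181), (180, 179), (176, 178), (173, 176)]
(array([317, 241]), ((317.52392578125, 241.36338806152344), (21.94011688232422, 46.19784927368164), 78.11134338378906), 733.0)
(array([317, 241]), ((317.5048828125, 241.35609436035156), (21.860868453979492, 46.236087799072266), 77.90524291992188), 729.5)
level housing bottom edge expected [[294.9, 259.1], [341.3, 249.3]]
```

The lamp hangs level: measured slope −12° against −11.9° expected, with its centre at the predicted pixel. It is still across two frames and the arm stays sunk, so I'm handing in.

```bash
python3 -c "
from station import ctrl
print(ctrl.sign_off())"
```

```text
the job is handed in; nothing more can be done
None
```

The lamp hangs level and still in the hook, with the arm sunk about 55 mm and the gripper clear of it; I handed the job in at about 35 s, and no verdict came back.

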